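# Change catch trays at the jeweller's bench

## Task

The jeweller is changing from gold to silver work: first push the open brass-lined catch tray fully home into its box, then hook a fingertip behind the front lip of the steel-lined tray and draw it all the way out to its stop. Move the trays gently, without slamming them, and use fingertips only: do not pinch the tray fronts, and leave the bottle, bowl, mallet and bench block where they are.

Things in the scene. Friction and masses are not known exactly. Their poses are not given: they have to be found in the camera images.
- gold_unit: fixed wooden box holding the brass-lined tray: 180 deep (x) x 170 wide (y) x 70 high, on a 12 thick plinth (top at height 82). Origin: centre of its underside. x axis: level, into the box, away from the tray's front; z up. The tray slides out along -x. The two boxes stand side by side, centres 180 apart, same heading; which is left varies.
- silver_unit: fixed wooden box holding the steel-lined tray: 180 deep (x) x 170 wide (y) x 70 high, on a 12 thick plinth (top at height 82). Origin: centre of its underside. x axis: level, into the box, away from the tray's front; z up. The tray slides out along -x. The two boxes stand side by side, centres 180 apart, same heading; which is left varies.
- gold_tray (a joint): how far the brass-lined tray is drawn out, m: 0 = home (hard stop), 0.12 = fully out (hard stop). Slides with about 2 N of friction, no spring, and stays where it is left. Starts 0.04 to 0.075 open.
- silver_tray (a joint): how far the steel-lined tray is drawn out, m: 0 = home, 0.12 = fully out (hard stop). Same friction, no spring, stays where left. Starts 0 to 0.02 open.
- gold_lip (a point): brass inner face of the brass-lined tray's upright front, 146 wide, 46 high, 5 thick. Origin: middle of its top edge (height 67), on the inner face; axes as its box's, x inward. Behind it (+x) the tray is open from above: gap to the box 55 plus the joint value; tray floor at height 23, side walls to height 51, 138 apart.
- gold_front (a point): light wooden front board of the brass-lined tray, 166 wide, 46 high, 10 thick, with a flat brass plate in its middle (plate 2 thick, look only). Origin: middle of the TOP edge of its outer face (height 67), 15 on the outer side of the lip's origin; axes as its unit's, the outer face looks to -x.
- silver_lip (a point): steel inner face of the steel-lined tray's upright front, 146 wide, 46 high, 5 thick. Origin: middle of its top edge (height 67), on the inner face; axes as its box's, x inward. Behind it (+x) the tray is open from above: gap to the box 55 plus the joint value; tray floor at height 23, side walls to height 51, 138 apart.
- silver_front (a point): light wooden front board of the steel-lined tray, 166 wide, 46 high, 10 thick, with a flat steel plate in its middle (plate 2 thick, look only). Origin: middle of the TOP edge of its outer face (height 67), 15 on the outer side of the lip's origin; axes as its unit's, the outer face looks to -x.
- bottle: loose white plastic bottle, 52 diameter, 120 high, standing upright on top of the brass-lined tray's box near its middle (100 to 115 behind the box's front edge). Origin: centre of its underside.
- bowl: loose shallow steel bowl, 84 diameter, 35 high, standing on top of the steel-lined tray's box, near its middle. Origin: centre of its underside.
- mallet: loose wooden mallet lying on the bench to the robot's left of the boxes: handle 190 long and 20 thick towards its -x, head 52 diameter x 85 long at its +x end. Origin on the bench under the handle, 100 from the head's centre.
- bench_block: loose steel bench block on a wooden base, 90 x 90 x 36 high, on the bench to the robot's right of the boxes. Origin: centre of its underside.
Mind the look-alikes: they are no part of the job. What is shaped like the bench_block but blue or red is not meant.

How it is judged (in metres and radians):
On the way, in this order (a step that is already met when the one before it is completed fails the run):
1. the brass-lined tray is pushed home (within 8 mm) (value of joint gold_tray below 0.008 m and value of joint silver_tray below 0.04 m), for 0.1 s.
2. the steel-lined tray is being drawn out by a finger behind its lip (contact force between the fingers and silver_tray_c4 above 0.3 N and value of joint silver_tray between 0.045 and 0.105 m).
3. the steel-lined tray is fully out (within 8 mm of its stop) (value of joint silver_tray above 0.112 m), for 0.1 s.
At the end, for the whole second after the job is handed in: The brass-lined tray is home within 8 mm, the steel-lined tray is out to within 8 mm of its stop, both at rest; the bottle, bowl, mallet and bench block are upright or lying as they were, within 20 mm of where they started (value of joint gold_tray below 0.008 m and value of joint silver_tray above 0.112 m and velocity of joint gold_tray between -0.01 and 0.01 m/s and velocity of joint silver_tray between -0.01 and 0.01 m/s and distance of each of bottle, bowl, mallet, bench_block from where it was at the start of the episode below 0.02 m and angle between each of bottle, bowl, mallet, bench_block's own z axis and vertical below 0.15 rad); the robot touches nothing.
It fails at once if a tray front is pinched between the fingers (fingers press on lip and front board at once) ((contact force between the fingers and gold_tray_c4 above 1 N and contact force between the fingers and gold_tray_c5 above 1 N) or (contact force between the fingers and silver_tray_c4 above 1 N and contact force between the fingers and silver_tray_c5 above 1 N)).
It fails at once if a tray is slammed (moves faster than 0.35 m/s) (velocity of joint any of gold_tray, silver_tray above 0.35 m/s or velocity of joint any of gold_tray, silver_tray below -0.35 m/s).
It fails at once if a bystander is moved more than 20 mm, lifted or tipped (distance of any of bottle, bowl, mallet, bench_block from where it was at the start of the episode above 0.02 m or angle between any of bottle, bowl, mallet, bench_block's own z axis and vertical above 0.3 rad).
It also fails if it takes over 51 s, if anything falls off the work surface, if the arm or the gripper's body presses on something with over 40 N, if the wrist force passes 120 N, or if a joint passes its speed limit or range.

## Robot

A 6-joint arm with a two-finger parallel gripper is mounted at the origin on the work surface. World frame = base frame: x ahead of the robot, y to its left, z up, the work surface at z = 0. Lengths are in m, angles in degrees, forces in N, time in s.
With the tool pointing down it reaches from about 0.4 to 0.825 m from the base axis. Payload 7 kg.
Tool frame: the origin (TCP) lies on the front face of the gripper's body, between the roots of the fingers; the fingertips stand 66 mm ahead of it and the grasp point (between the pads) lies 47 mm ahead of it; z points along the fingers, y is the line along which they close (so a half turn about z gives the same grasp; the last joint's range is limited). The gripper opens to 88 mm and grips with 3 to 60 N. Pads are 19 mm wide; open, the fingers measure 130 mm over their backs; the gripper's body (78 mm by 193 mm) begins 47 mm behind the grasp point.
Start: joints at [-59.926, 20.546, 0.682, 0, -70.136, -16.507], TCP at [0.158, -0.656, 0.292] pointing down, gripper open.
Joint ranges: [-176.03, 176.03], [-82.01, 121.73], [-58.28, 71.71], [-173.87, 95.51], [-174.79, -0.11], [-173.66, 173.66]. Speed limits (degrees/s): [136.94, 136.94, 172.46, 180, 180, 180].

## Interface

Orientations are given as [roll, pitch, yaw] about the fixed x, y, z axes, in that order (R = Rz(yaw) Ry(pitch) Rx(roll)).
In Python, from plant import ctrl gives the robot as it stands.
- The arm moves only by the tool send_rows, never from a script. Its argument "deltas" is a list of rows, each a list of 2 entries, a list of its own where there are three numbers: the shift along the tool's x, y, z each as a share of 800 mm, from -1 to 1, then the turn about the tool's z as a share of 90 degrees, from -1 to 1. A call has exactly 5 rows; each row is the pose to reach, as a shift and turn from the pose commanded when the call began, along the tool's axes at that moment; what a row does not reach only later rows make up. A row lasts 1/12 s, in which the tool goes at most 41.7 mm and 7.16 degrees, less where a joint would pass 70% of its speed; a pose out of reach is approached as far as the arm can. A call with a number of a shift or a turn outside -1 to 1 is refused whole. A call with a gripper value outside its range is refused whole. "gripper" is the opening, from 0 (shut) to 1 (fully open), set as the call begins (left out, the last holds). The fingers move at their own pace and stop on an object; the grip force is fixed at half the most. Time passes only in rows, so rows that repeat a pose let the fingers close, or fill a call up. It gives the time, the measured TCP pose, the force, the opening and the grip force at its end, in the units of the state.
- ctrl.get_obs(): the state, without advancing time (a new reading comes with each control period).
- ctrl.snapshot(name): name is "side" or "top" or "wrist"; returns a dict with "color" (480x640x3 uint8, red, green, blue), "vertical_fov" (degrees; the focal length in pixels is half the picture's height over the tangent of half this angle, whatever the lens; pixels are square), "cx", "cy" (the principal point, pixels), "k1" (the pictures are not rectified: a ray, as slopes to the right and down, at radius r is drawn at 1 + k1 r^2 times it, then the intrinsics apply), "rvec" (rotation vector, rad) and "tvec" (3), from world to camera coordinates, as OpenCV has them. Camera axes: x right, y down, z forward; pixel columns grow to the right and rows downward; lengths in m; the calibration is good to about 2 mm. A picture is of the moment at which its call begins. There is no depth.
- ctrl.close_job(): hands the job in; it is judged then, once.
Trained networks look in a picture, given as the dict that the camera call returned (one of the last four; its "shot" number tells which), for a name from the list of things; names that differ only in an ending like _2 or _b are one class to them, and where a whole thing is asked for, a point or a joint stands for the part that bears it (a point fixed in the world has none). Each returns a list of dicts, best first, with "conf" (0 to 1); they miss things now and then, are a little off and sometimes report something else, mostly with a low value. They report only what shows in the picture. A call takes as long as a camera call. They do not tell look-alikes from the thing itself.
- ctrl.boxes_of(picture, thing): "xy" ([column, row] as shares, 0 to 1, of the picture: columns of its width, rows of its height, amid what is visible of it).
- ctrl.cut_out(picture, thing): "pixels" (480x640 bool, what is visible of it) and "xy" ([column, row] as shares, 0 to 1, of the picture: columns of its width, rows of its height, amid what is visible of it).
The state is a dict: "clock": time; "joint_pos": joint angles; "qvel": joint speeds; "tau": joint torques, N m; "tool_pos": TCP position; "orientation": TCP orientation; "force": force on the tool from outside, world axes, zero at the start; "moment": the same for the moment, N m; "opening": finger opening in m; "gripper_force": force on a finger pad.
Only numpy, scipy, OpenCV 4.12 (cv2) and the standard library are available. Lean on these libraries where they do the work, as an engineer would, in place of code of your own. Each camera call takes 0.05 s, during which the arm holds its last target. There are 200 camera calls.

## Working session

There is one attempt and no reset: what is moved stays moved. The work goes in short steps, Python scripts to look and compute and a tool call to move; the robot and the scene stay as the last step left them, time stands still between calls to the robot, and variables do not carry over. Pictures are saved under pics/ and viewed, at most 10 in all, crops included, and the job is handed in when it is done.

Besides the shell and the picture viewer there is one more tool, called as a command line: name --argument value ..., lists and objects as JSON in quotes. send_rows: Moves the arm, as the interface text tells. Shift numbers are shares of 800 mm and turn numbers shares of 90 degrees, none past 1 either way. Its arguments: {"type":"object","properties":{"deltas":{"type":"array","items":{"type":"array"}},"gripper":{"type":"number"}},"required":["deltas"]}

```bash
mkdir -p pics; ls
cat > h.py <<'E'
import numpy as np, cv2
from plant import ctrl
def cam(p):
    f=240/np.tan(np.radians(p["vertical_fov"])/2)
    K=np.array([[f,0,p["cx"]],[0,f,p["cy"]],[0,0,1.]])
    return K,np.array([p["k1"],0,0,0,0.]),np.array(p["rvec"],float),np.array(p["tvec"],float)
def at_z(p,uv,z):
    K,d,r,t=cam(p); R=cv2.Rodrigues(r)[0]
    n=cv2.undistortPointsIter(np.array(uv,float).reshape(-1,1,2),K,d,None,None,(3,50,1e-9)).reshape(-1,2) if hasattr(cv2,'undistortPointsIter') else cv2.undistortPoints(np.array(uv,float).reshape(-1,1,2),K,d).reshape(-1,2)
    D=np.c_[n,np.ones(len(n))]@R; C=-R.T@t
    z=np.broadcast_to(z,len(n))
    return C+D*((z-C[2])/D[:,2])[:,None]
def proj(p,X):
    K,d,r,t=cam(p); return cv2.projectPoints(np.array(X,float).reshape(-1,1,3),r,t,K,d)[0].reshape(-1,2)
def save(p,n): cv2.imwrite(f"pics/{n}.png",cv2.cvtColor(p["color"],cv2.COLOR_RGB2BGR))
E
python3 - <<'E'
from h import *
o=ctrl.get_obs(); print(o)
for c in("top","side"):
    p=ctrl.snapshot(c); save(p,c+"0"); print(c,p["vertical_fov"],p["k1"],p["rvec"],p["tvec"])
    for n in "gold_unit silver_unit gold_lip gold_front silver_lip silver_front bottle bowl mallet bench_block".split():
        print(n,[(np.round(np.array(b["xy"])*[640,480]).tolist(),round(b["conf"],2)) for b in ctrl.boxes_of(p,n)[:3]])
E
```

```text
pics
{'clock': 0.0, 'joint_pos': array([-5.99269523e+01,  2.05901561e+01,  6.32424721e-01, -2.04158416e-02,
       -7.01353976e+01, -1.65081266e+01]), 'qvel': array([-0.01443188, -0.03480181,  0.04292253,  0.07854515, -0.00975208,
        0.02121455]), 'tau': array([-9.62744116e-05, -5.82723212e+01,  2.93048126e+01,  6.99700847e+00,
        6.94215763e-03, -1.88081517e-04]), 'tool_pos': array([ 0.15822241, -0.65579027,  0.29122586]), 'orientation': array([ 1.79905256e+02, -8.06429865e-03, -1.66442025e+02]), 'force': array([-0.42119841, -0.5247253 , -0.60938802]), 'moment': array([-0.01057888,  0.00312428, -0.01215531]), 'gripper_force': 0.0, 'opening': 0.08780619853971601}
top 45.909892077890305 -0.1612514209212994 [ 2.19388158 -2.16662437  0.08602076] [-0.06463234  0.53137284  1.74052193]
gold_unit [([350.0, 203.0], 0.74)]
silver_unit [([289.0, 198.0], 0.8)]
gold_lip [([348.0, 233.0], 0.72)]
gold_front [([347.0, 231.0], 0.57)]
silver_lip [([288.0, 221.0], 0.9), ([172.0, 233.0], 0.66), ([343.0, 233.0], 0.57)]
silver_front [([289.0, 220.0], 0.69)]
bottle [([343.0, 174.0], 0.67)]
bowl [([293.0, 168.0], 0.75)]
mallet []
bench_block [([430.0, 287.0], 0.75), ([478.0, 289.0], 0.71)]
side 47.94965361845018 -0.13708785375459664 [ 0.71055517 -2.54338099  1.17356   ] [0.4220573  0.28093467 1.37808721]
gold_unit []
silver_unit [([255.0, 251.0], 0.85), ([272.0, 260.0], 0.38)]
gold_lip [([317.0, 228.0], 0.83)]
gold_front [([316.0, 227.0], 0.93)]
silver_lip [([271.0, 256.0], 0.67)]
silver_front [([273.0, 256.0], 0.57)]
bottle [([266.0, 191.0], 0.75)]
bowl [([232.0, 222.0], 0.83)]
mallet [([206.0, 358.0], 0.73)]
bench_block [([412.0, 181.0], 0.75), ([314.0, 227.0], 0.64), ([397.0, 206.0], 0.59)]
```

View pics/top0.png

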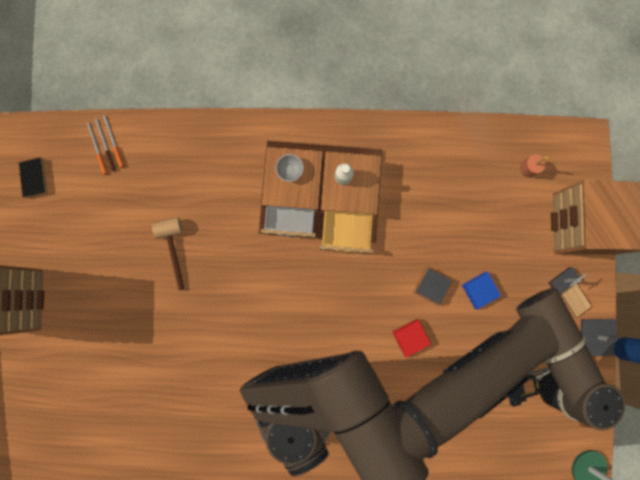

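View pics/side0.png

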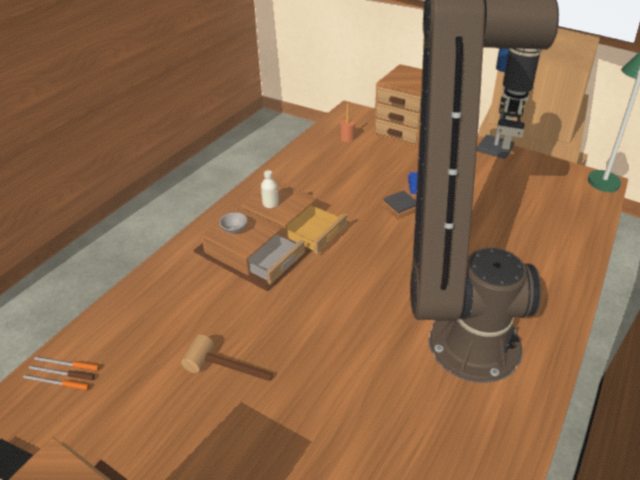

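Top view: silver tray (grey) is on the left at about (290,220) and the gold tray (yellow) on the right at (348,232). The bottle is at (343,174) and the bowl at (290,168). Possible confusions: brass tray (348,232) vs steel tray (290,220), and the drawers at the edges (565,218) and (20,300). The blue (482,290) and red (412,338) blocks are the bench block's look-alikes; the real one is (434,286). I choose by lining colour and check it in a crop.

Run:
```python
from h import *
p=ctrl.snapshot("top")
c=p["color"][135:260,255:395]; c=cv2.resize(c,None,fx=4.7,fy=4.7,interpolation=cv2.INTER_CUBIC)
cv2.imwrite("pics/crop.png",c[...,::-1])
for n in ("gold_front","silver_front","gold_lip","silver_lip","gold_unit","silver_unit"):
    m=ctrl.cut_out(p,n)
    if m:
        q=np.argwhere(m[0]["pixels"])[:,::-1]; r=cv2.minAreaRect(q.astype(np.float32)); print(n,m[0]["conf"],np.round(cv2.boxPoints(r),1).tolist(), len(q))
print(proj(p,[[.6,0,.067],[.7,0,.067],[.6,.1,.067]]))
```

```text
gold_front 0.89 [[318.6000061035156, 249.60000610351562], [321.79998779296875, 209.5], [375.8999938964844, 213.8000030517578], [372.79998779296875, 253.89999389648438]] 1945
silver_front 0.95 [[261.70001220703125, 234.10000610351562], [263.70001220703125, 204.5], [315.8999938964844, 208.0], [313.8999938964844, 237.60000610351562]] 1401
gold_lip 0.92 [[317.70001220703125, 250.39999389648438], [320.8999938964844, 208.60000610351562], [376.0, 212.8000030517578], [372.79998779296875, 254.60000610351562]] 2072
silver_lip 0.92 [[260.6000061035156, 233.60000610351562], [263.0, 204.5], [316.29998779296875, 208.89999389648438], [313.8999938964844, 238.10000610351562]] 1418
gold_unit 0.68 [[317.70001220703125, 250.39999389648438], [324.79998779296875, 150.6999969482422], [382.0, 154.8000030517578], [374.8999938964844, 254.5]] 5033
silver_unit 0.91 [[258.8999938964844, 233.5], [265.8999938964844, 146.10000610351562], [322.20001220703125, 150.60000610351562], [315.20001220703125, 238.0]] 4145
[[296.71331271 222.71894924]
 [297.233547   190.25904443]
 [263.88067727 222.33970041]]
```

View pics/crop.png

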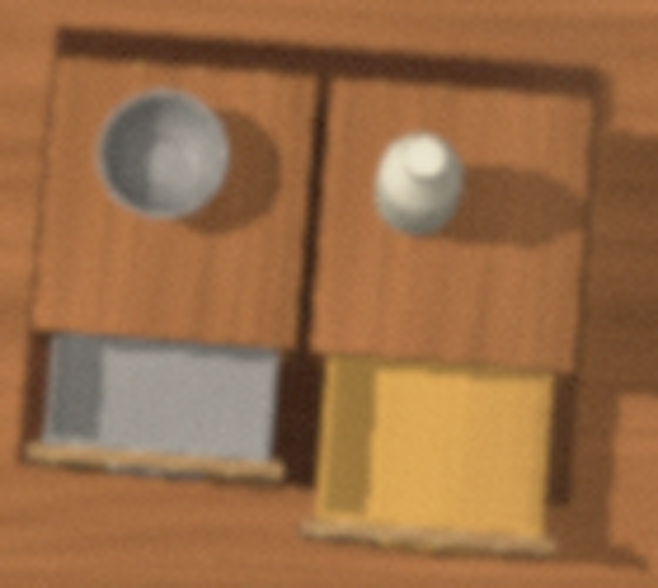

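The crop confirms it: steel-lined tray left, brass-lined tray right and further open. Box front edges run (35,332)-(297,350) and (312,352)-(573,373). Front boards run (27,455)-(283,475) and (303,535)-(552,550).

```bash
cat >> h.py <<'E'
def report(p,pts,z):
    uv=np.array(pts)/4.7+[255,135]
    return at_z(p,uv-0.4,z)
E
python3 - <<'E'
from h import *
p=ctrl.snapshot("top"); R=cv2.Rodrigues(np.array(p["rvec"]))[0]; print("cam",-R.T@p["tvec"])
B=report(p,[(35,332),(297,350),(312,352),(573,373),(57,55),(320,75),(330,80),(594,98)],.082)
print(B.round(3))
# fit heading + centres: model corners
L=np.array([[-.09,.085+.09],[-.09,-.085+.09],[-.09,.085-.09],[-.09,-.085-.09],[.09,.175],[.09,.005],[.09,-.005],[.09,-.175]])
from scipy.optimize import least_squares
f=lambda v: (np.c_[np.cos(v[2])*L[:,0]-np.sin(v[2])*L[:,1]+v[0],np.sin(v[2])*L[:,0]+np.cos(v[2])*L[:,1]+v[1]]-B[:,:2]).ravel()
s=least_squares(f,[.7,0,0]); v=s.x; print(v, np.degrees(v[2]), s.fun.reshape(-1,2).round(4))
ex=np.array([np.cos(v[2]),np.sin(v[2])]); ey=np.array([-ex[1],ex[0]])
F=report(p,[(27,457),(283,479),(303,533),(551,554),(30,443),(285,463),(306,518),(554,541)],.067)[:,:2]-v[:2]
print("front outer(4) / inner lip(4) top edges in unit frame:\n",np.c_[F@ex,F@ey].round(4))
for n in("gold_unit","silver_unit"): pass
print("obj", at_z(p,[[430,287]],.036).round(3))
E
```

```text
cam [ 0.39182962 -0.0603926   1.77729381]
[[ 0.65   0.105  0.082]
 [ 0.64  -0.064  0.082]
 [ 0.639 -0.073  0.082]
 [ 0.628 -0.241  0.082]
 [ 0.833  0.095  0.082]
 [ 0.821 -0.076  0.082]
 [ 0.818 -0.083  0.082]
 [ 0.809 -0.255  0.082]]
[ 0.72997059 -0.07392417 -0.0656156 ] -3.7594968852589656 [[ 0.0014  0.0013]
 [ 0.      0.0005]
 [ 0.0005  0.0002]
 [ 0.0007 -0.0015]
 [-0.0019 -0.0005]
 [-0.0014  0.0015]
 [ 0.0012 -0.002 ]
 [-0.0007  0.0004]]
front outer(4) / inner lip(4) top edges in unit frame:
 [[-0.1709  0.1733]
 [-0.1723  0.0071]
 [-0.2061 -0.0085]
 [-0.2072 -0.1689]
 [-0.1617  0.1721]
 [-0.1618  0.0066]
 [-0.1963 -0.0096]
 [-0.1986 -0.1703]]
obj [[ 0.41  -0.413  0.036]]
```

```bash
cat >> h.py <<'E'
from scipy.spatial.transform import Rotation as Ro
U0=np.array([.730,-.0739]); YAW=-3.76
def go(ux,uy,z,yaw=None):
    "shift in shares of 800mm (tool axes) + turn share to unit-frame point"
    o=ctrl.get_obs(); a=np.radians(YAW); ex=np.array([np.cos(a),np.sin(a)]); ey=np.array([-ex[1],ex[0]])
    T=np.r_[U0+ux*ex+uy*ey,z]; R=Ro.from_euler('xyz',o["orientation"],degrees=True).as_matrix()
    d=R.T@(T-o["tool_pos"])/.8
    yaw_t=176.24; dy=(yaw_t-o["orientation"][2]+180)%360-180
    q=o["tool_pos"][:2]-U0
    print("clock %.2f"%o["clock"],"shift",d.round(4),"turn",round(-dy/90,4),"unit xy",(q@ex).round(4),(q@ey).round(4),"z",o["tool_pos"][2].round(4),"ori",o["orientation"].round(1),"F",o["force"].round(1),"open",round(o["opening"],3))
E
python3 -c "
from h import *
go(-.25,-.09,.25)"
```

```text
clock 1.50 shift [-0.5335  0.5256  0.0527] turn 0.1925 unit xy -0.5323 -0.6185 z 0.2922 ori [-180.     0.  -166.4] F [ 0.1 -0.1  0.1] open 0.087
```

send_rows --deltas '[[[-0.05,0.05,0.005],0.06],[[-0.085,0.085,0.01],0.12],[[-0.12,0.12,0.012],0.1925],[[-0.155,0.155,0.015],0.1925],[[-0.19,0.187,0.018],0.1925]]' --gripper 0

```text
clock: 1.92
tool_pos: [0.2683, -0.478, 0.2781]
orientation: [-180.0, 0.0, 176.2]
force: [1.6, 0.2, -0.3]
opening: 0.0597
gripper_force: 0.0
```

```bash
python3 -c "
from h import *
go(-.25,-.09,.25)"
```

```text
clock 1.92 shift [-0.2297  0.4297  0.0351] turn -0.0008 unit xy -0.4342 -0.4335 z 0.2781 ori [-180.     0.   176.2] F [ 1.6  0.2 -0.3] open 0.06
```

send_rows --deltas '[[[-0.023,0.043,0.0035],0],[[-0.046,0.086,0.007],0],[[-0.07,0.129,0.01],0],[[-0.09,0.172,0.014],0],[[-0.115,0.215,0.0175],0]]'

```text
clock: 2.33
tool_pos: [0.3713, -0.3122, 0.2644]
orientation: [-180.0, 0.0, 176.2]
force: [0.4, -0.5, -0.2]
opening: 0.0264
gripper_force: 0.0
```

send_rows --deltas '[[[-0.023,0.043,0.01],0],[[-0.046,0.086,0.02],0],[[-0.07,0.129,0.03],0],[[-0.09,0.172,0.04],0],[[-0.115,0.215,0.05],0]]'

```text
clock: 2.75
tool_pos: [0.4745, -0.1465, 0.2242]
orientation: [180.0, 0.1, 176.3]
force: [1.1, -1.0, -0.3]
opening: 0.0008
gripper_force: 0.0
```

Run:
```python
from h import *
go(-.25,-.09,.105)
p=ctrl.snapshot("wrist"); save(p,"w1")
```

```text
clock 2.75 shift [-1.000e-04 -1.000e-03  1.491e-01] turn 0.0001 unit xy -0.2502 -0.0892 z 0.2242 ori [1.800e+02 1.000e-01 1.763e+02] F [ 1.1 -1.  -0.3] open 0.001
```

View pics/w1.png

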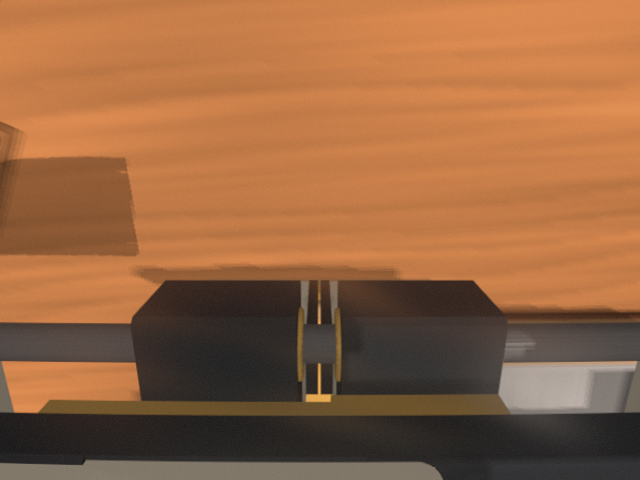

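The wrist view is mostly blocked by the closed fingers (rows 280-400). The bench in front of the tray is clear and the brass shows only just behind the fingers. I'll descend.

send_rows --deltas '[[[0,-0.001,0.04],0],[[0,-0.001,0.08],0],[[0,-0.001,0.115],0],[[0,-0.001,0.14],0],[[0,-0.001,0.15],0]]'

```text
clock: 3.22
tool_pos: [0.4726, -0.1492, 0.1015]
orientation: [-180.0, -0.2, 176.2]
force: [-0.1, 0.3, 0.2]
opening: 0.0005
gripper_force: 0.0
```

send_rows --deltas '[[[-0.008,0,0],0],[[-0.016,0,0],0],[[-0.024,0,0],0],[[-0.03,0,0],0],[[-0.035,0,0],0]]'

```text
clock: 3.63
tool_pos: [0.5036, -0.1511, 0.1053]
orientation: [180.0, 0.1, 176.2]
force: [-0.0, 0.6, 1.0]
opening: 0.0007
gripper_force: 0.0
```

send_rows --deltas '[[[-0.004,0,0],0],[[-0.008,0,0],0],[[-0.012,0,0],0],[[-0.016,0,0],0],[[-0.02,0,0],0]]'

```text
clock: 4.05
tool_pos: [0.5178, -0.1522, 0.1041]
orientation: [-180.0, -0.0, 176.2]
force: [-2.8, -0.6, 2.1]
opening: 0.0005
gripper_force: 1.2
```

Run:
```python
from h import *
go(-.1695,-.09,.105)
p=ctrl.snapshot("side"); c=cv2.resize(p["color"][160:310,190:390],None,fx=4,fy=4,interpolation=cv2.INTER_CUBIC); cv2.imwrite("pics/s2.png",c[...,::-1])
```

```text
clock 4.05 shift [-0.0464  0.0025 -0.0012] turn -0.0 unit xy -0.2066 -0.092 z 0.1041 ori [-180.    -0.   176.2] F [-2.8 -0.6  2.1] open 0.001
```

View pics/s2.png

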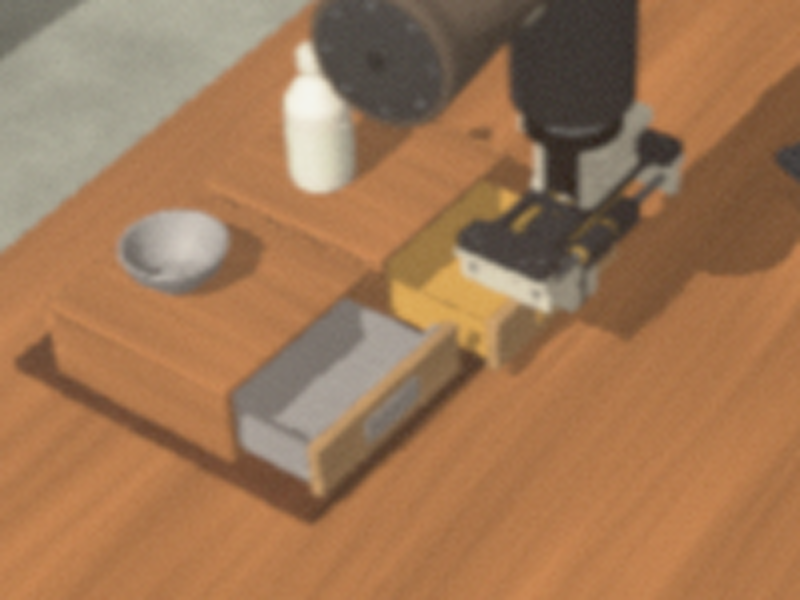

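Fingers are on the gold front board near its middle (contact at about 2.8 N). The bottle and bowl are untouched and well clear. I'll push slowly.

send_rows --deltas '[[[-0.006,0,0],0],[[-0.012,0,0],0],[[-0.018,0,0],0],[[-0.024,0,0],0],[[-0.03,0,0],0]]'

```text
clock: 4.52
tool_pos: [0.5423, -0.1538, 0.1039]
orientation: [-180.0, -0.0, 176.2]
force: [-1.6, -1.1, 0.2]
opening: 0.0004
gripper_force: 1.2
```

send_rows --deltas '[[[-0.004,0,0],0],[[-0.008,0,0],0],[[-0.011,0,0],0],[[-0.013,0,0],0],[[-0.014,0,0],0]]'

```text
clock: 4.93
tool_pos: [0.5533, -0.1544, 0.104]
orientation: [-180.0, -0.0, 176.2]
force: [-2.1, -0.7, -0.9]
opening: 0.0008
gripper_force: 1.0
```

Run:
```python
from h import *
go(-.1695,-.09,.105)
```

```text
clock 4.93 shift [-0.0019  0.0024 -0.0012] turn -0.0 unit xy -0.1711 -0.0919 z 0.104 ori [-180.    -0.   176.2] F [-2.1 -0.7 -0.9] open 0.001
```

Not at the stop yet by force, so I'll inch on in until it rises.

send_rows --deltas '[[[-0.0012,0,0],0],[[-0.0024,0,0],0],[[-0.0036,0,0],0],[[-0.0048,0,0],0],[[-0.0048,0,0],0]]'

```text
clock: 5.35
tool_pos: [0.5543, -0.1545, 0.1039]
orientation: [180.0, -0.3, 176.2]
force: [-11.6, 1.5, 7.7]
opening: 0.0007
gripper_force: 5.7
```

Force rose to 11.6 N at the expected home position, so the tray is on its stop. Now I'll back off, go up and over to the silver tray.

send_rows --deltas '[[[0.01,0,0],0],[[0.03,0,0],0],[[0.04,0,-0.02],0],[[0.04,0.0,-0.06],0],[[0.04,0.0,-0.1],0]]'

```text
clock: 5.77
tool_pos: [0.5245, -0.1524, 0.1847]
orientation: [-180.0, -0.0, 176.3]
force: [1.1, 0.5, -0.0]
opening: 0.0005
gripper_force: 0.0
```

send_rows --deltas '[[[0,0.045,-0.01],0],[[0,0.09,-0.01],0],[[0,0.135,-0.01],0],[[0,0.18,-0.01],0],[[0,0.2,-0.01],0]]'

```text
clock: 6.18
tool_pos: [0.5366, 0.0106, 0.1932]
orientation: [179.9, 0.2, 176.4]
force: [0.8, -0.6, -0.0]
opening: 0.0004
gripper_force: 0.0
```

Run:
```python
from h import *
go(-.1235,.09,.106)
p=ctrl.snapshot("side"); save(p,"s3")
c=cv2.resize(p["color"][160:310,190:390],None,fx=4,fy=4,interpolation=cv2.INTER_CUBIC); cv2.imwrite("pics/s3.png",c[...,::-1])
```

```text
clock 6.18 shift [-0.0934  0.0226  0.1094] turn 0.0012 unit xy -0.1985 0.0716 z 0.1932 ori [179.9   0.2 176.4] F [ 0.8 -0.6 -0. ] open 0.0
```

View pics/s3.png

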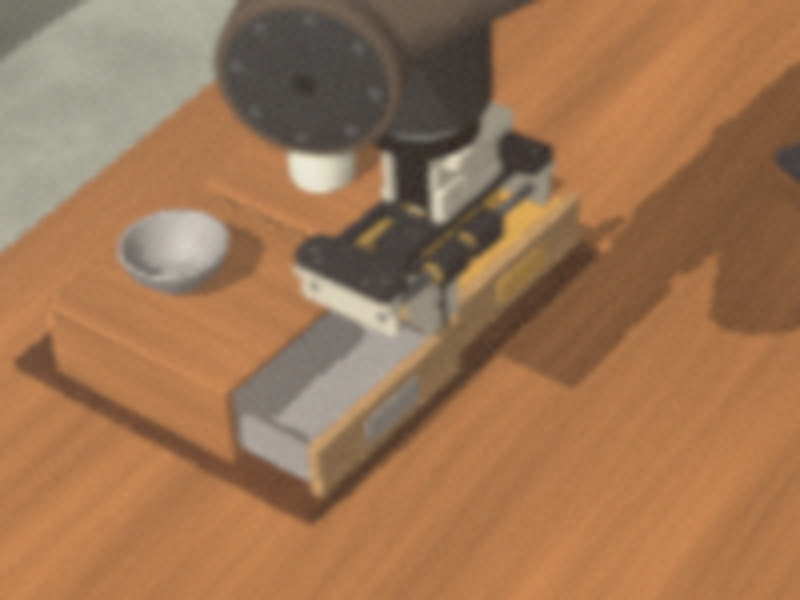

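The gold front is home, nearly flush with the silver front, which stands about 12 mm proud. Bottle and bowl are in place. Now over the gap behind the steel lip and down.

send_rows --deltas '[[[-0.03,0.01,0],0],[[-0.06,0.02,0],0],[[-0.085,0.0226,0],0],[[-0.0934,0.0226,0],0],[[-0.0934,0.0226,0.005],0]]'

```text
clock: 6.65
tool_pos: [0.6134, 0.0206, 0.1886]
orientation: [180.0, 0.2, 176.3]
force: [0.4, 0.2, 0.0]
opening: 0.0004
gripper_force: 0.0
```

Run:
```python
from h import *
go(-.1235,.09,.106)
```

```text
clock 6.65 shift [0.0014 0.0041 0.1032] turn 0.0002 unit xy -0.1226 0.0867 z 0.1886 ori [180.    0.2 176.3] F [0.4 0.2 0. ] open 0.0
```

send_rows --deltas '[[[0.001,0.004,0.03],0],[[0.001,0.004,0.06],0],[[0.001,0.004,0.08],0],[[0.001,0.004,0.095],0],[[0.001,0.004,0.103],0]]'

```text
clock: 7.07
tool_pos: [0.6091, 0.0231, 0.104]
orientation: [-180.0, -0.1, 176.2]
force: [0.4, -0.0, -0.4]
opening: 0.0011
gripper_force: 0.0
```

send_rows --deltas '[[[0.005,0,0],0],[[0.01,0,0],0],[[0.015,0,0],0],[[0.02,0,0],0],[[0.024,0,0],0]]'

```text
clock: 7.48
tool_pos: [0.5912, 0.0249, 0.1067]
orientation: [180.0, 0.1, 176.2]
force: [-0.8, -0.6, 0.4]
opening: 0.0004
gripper_force: 0.0
```

send_rows --deltas '[[[0.004,0,0],0],[[0.008,0,0],0],[[0.012,0,0],0],[[0.016,0,0],0],[[0.02,0,0],0]]'

```text
clock: 7.9
tool_pos: [0.5757, 0.026, 0.106]
orientation: [180.0, 0.1, 176.2]
force: [1.6, -0.2, 1.4]
opening: 0.0001
gripper_force: 1.2
```

Run:
```python
from h import *
go(-.2555,.09,.106)
```

```text
clock 7.90 shift [ 1.187e-01  5.000e-04 -1.000e-04] turn 0.0001 unit xy -0.1605 0.0896 z 0.106 ori [1.800e+02 1.000e-01 1.762e+02] F [ 1.6 -0.2  1.4] open 0.0
```

Contact force shows the finger hooked behind the steel lip, so I'll draw gently.

send_rows --deltas '[[[0.007,0,0],0],[[0.014,0,0],0],[[0.021,0,0],0],[[0.028,0,0],0],[[0.035,0,0],0]]'

```text
clock: 8.32
tool_pos: [0.547, 0.0278, 0.1057]
orientation: [180.0, 0.0, 176.2]
force: [2.5, 0.9, 2.4]
opening: 0.0006
gripper_force: 1.3
```

send_rows --deltas '[[[0.007,0,0],0],[[0.014,0,0],0],[[0.021,0,0],0],[[0.028,0,0],0],[[0.035,0,0],0]]'

```text
clock: 8.73
tool_pos: [0.5191, 0.0296, 0.1057]
orientation: [180.0, -0.0, 176.2]
force: [3.0, 2.6, -0.3]
opening: 0.0005
gripper_force: 1.3
```

send_rows --deltas '[[[0.007,0,0],0],[[0.014,0,0],0],[[0.021,0,0],0],[[0.028,0,0],0],[[0.033,0,0],0]]'

```text
clock: 9.15
tool_pos: [0.4924, 0.0311, 0.1056]
orientation: [-180.0, -0.0, 176.2]
force: [1.8, 0.3, -1.1]
opening: 0.0004
gripper_force: 1.2
```

Run:
```python
from h import *
go(-.2555,.09,.106)
```

```text
clock 9.15 shift [ 0.0144  0.001  -0.0005] turn -0.0 unit xy -0.2439 0.0892 z 0.1056 ori [-180.    -0.   176.2] F [ 1.8  0.3 -1.1] open 0.0
```

send_rows --deltas '[[[0.0035,0,0],0],[[0.007,0,0],0],[[0.01,0,0],0],[[0.013,0,0],0],[[0.015,0,0],0]]'

```text
clock: 9.57
tool_pos: [0.4831, 0.0321, 0.1061]
orientation: [180.0, 0.2, 176.3]
force: [15.9, -6.4, -9.8]
opening: 0.0004
gripper_force: 8.2
```

send_rows --deltas '[[[0.0012,0,0],0],[[0.0024,0,0],0],[[0.0036,0,0],0],[[0.0036,0,0],0],[[0.0036,0,0],0]]'

```text
clock: 9.98
tool_pos: [0.4829, 0.0327, 0.1067]
orientation: [179.9, 0.5, 176.3]
force: [20.7, -9.3, -11.9]
opening: 0.0003
gripper_force: 10.7
```

The stop is reached: force is 20 N and position matches fully out. Back off and lift clear.

send_rows --deltas '[[[-0.008,0,0],0],[[-0.02,0,0],0],[[-0.03,0,0],0],[[-0.03,0,-0.03],0],[[-0.03,0,-0.06],0]]'

```text
clock: 10.4
tool_pos: [0.5018, 0.03, 0.1527]
orientation: [-179.9, -0.3, 176.2]
force: [0.7, 0.4, 0.4]
opening: 0.0008
gripper_force: 0.0
```

send_rows --deltas '[[[0,0,-0.04],0],[[0,0,-0.08],0],[[0,0,-0.12],0],[[0,0,-0.15],0],[[0,0,-0.15],0]]'

```text
clock: 10.82
tool_pos: [0.5045, 0.031, 0.279]
orientation: [179.9, 0.4, 176.3]
force: [1.3, -1.0, -0.9]
opening: 0.0001
gripper_force: 0.0
```

Run:
```python
from h import *
go(-.2555,.09,.106)
p=ctrl.snapshot("side"); c=cv2.resize(p["color"][160:385,170:470],None,fx=2.6,fy=2.6,interpolation=cv2.INTER_CUBIC); cv2.imwrite("pics/s4.png",c[...,::-1])
```

```text
clock 10.82 shift [ 0.031  -0.0003  0.216 ] turn 0.0005 unit xy -0.2319 0.0899 z 0.279 ori [179.9   0.4 176.3] F [ 1.3 -1.  -0.9] open 0.0
```

View pics/s4.png

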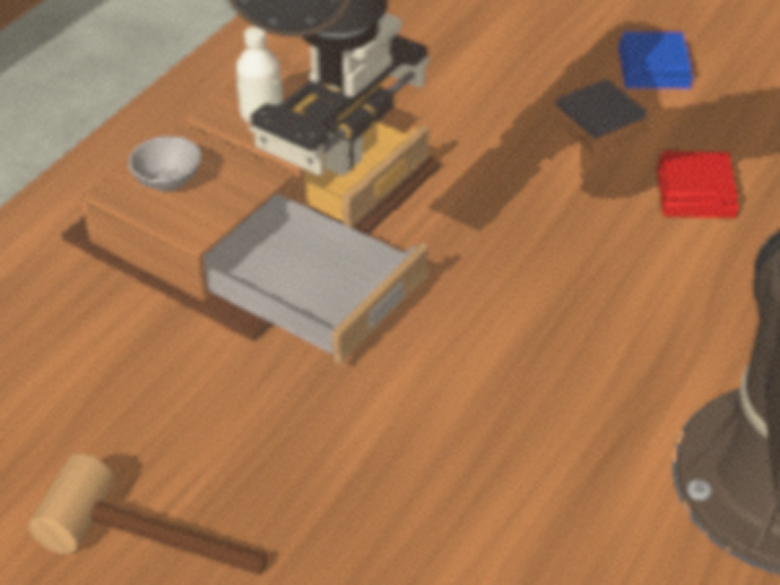

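Silver tray is fully out (front at about (380,300)), gold tray in, and bottle, bowl, mallet and block are in place. Quick numeric check against the model, then I hand in.

Run:
```python
from h import *
p=ctrl.snapshot("side"); a=np.radians(YAW); R=np.array([[np.cos(a),-np.sin(a)],[np.sin(a),np.cos(a)]])
U=np.array([[-.16,-.007],[-.16,-.173],[-.28,.173],[-.28,.007],[-.168,-.007],[-.168,-.173]])
print(((proj(p,np.c_[U@R.T+U0,np.full(6,.067)])-[170,160])*2.6).round().tolist())
```

```text
[[348.0, 198.0], [429.0, 126.0], [339.0, 333.0], [428.0, 244.0], [354.0, 201.0], [434.0, 128.0]]
```

Predicted corners for gold home, (348,198) and (429,126), and for silver fully out, (339,333) and (428,244), match the picture.

```bash
python3 -c "
from plant import ctrl
print(ctrl.close_job())"
```

```text
the job is handed in; nothing more can be done
None
```

The job is handed in, though no verdict came back: the brass-lined tray is pushed home, the steel-lined tray is drawn out to its stop, the bottle, bowl, mallet and bench block look unmoved in the final picture, and the arm is clear.

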